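# Set the green tile drying press

## Robot

A 6-joint arm with a two-finger parallel gripper is mounted at the origin on a cart in front of the work surface, level with it; the furniture and walls round the work are solid. World frame = base frame: x ahead of the robot, y to its left, z up, the work surface at z = 0. Lengths are in m, angles in rad, forces in N, time in s.
With the tool pointing down it reaches from about 0.225 to 0.725 m from the base axis. Payload 3.1 kg.
Tool frame: the origin (TCP) lies on the centre line of the jaws, within the pads' length; the fingertips stand bot.tip_reach ahead of it and the grasp point (between the pads) lies 3 mm ahead of it (bot.tip_reach is the distance from the TCP to the fingertips, in m); z points along the fingers, y is the line along which they close (so a half turn about z gives the same grasp; the last joint's range is limited). The gripper opens to 85 mm and grips with 20 to 120 N. Pads are 22 mm wide; open, the fingers measure 114 mm over their backs; the gripper's body (76 mm by 85 mm) begins 54 mm behind the grasp point. The pads swing forward as they close: fully open they stand 13 mm farther back than shut.
Start: joints at [-1.269, 0.048, 0.099, 1.622, 0, 1.443], TCP at [0.219, -0.477, 0.253] pointing down, gripper open.
Joint ranges: [-2.91, 2.91], [-0.99, 1.94], [-1.21, 1.42], [-2.12, 2.29], [-1.49, 1.47], [-3.14, 3.14]. Speed limits (rad/s): [2.79, 2.79, 3.14, 3.14, 3.14, 3.14].

## Interface

Orientations are given as [roll, pitch, yaw] about the fixed x, y, z axes, in that order (R = Rz(yaw) Ry(pitch) Rx(roll)).
In Python, from plant import readout, cams, bot gives the robot as it stands.
- The arm moves only by the tool carry_out, never from a script. Its argument "plan" is a list of rows, each a list of 6 numbers: the shift along the tool's x, y, z in m, then the turn, a rotation vector about the tool's x, y, z in rad. In form: [[dx, dy, dz, wx, wy, wz], ...]. A call has exactly 5 rows; each row is the pose to reach, as a shift and turn from the pose commanded when the call began, along the tool's axes at that moment; what a row does not reach only later rows make up. A row lasts 1/8 s, in which the tool goes at most 62.5 mm and 10.7 degrees, less where a joint would pass 70% of its speed; a pose out of reach is approached as far as the arm can. A call with a gripper value outside its range is refused whole. "gripper" is the finger opening in m, from 0 to 0.0854, set as the call begins (left out, the last holds). The fingers move at their own pace and stop on an object; "squeeze" is the grip in N (left out, the last holds). Time passes only in rows, so rows that repeat a pose let the fingers close, or fill a call up. It gives the time, the measured TCP pose, the force, the opening and the grip force at its end, in the units of the state.
- readout.get_obs(): the state, without advancing time (a new reading comes with each control period).
- cams.camera(name): name is "side" or "top"; returns the picture (384x512x3 uint8, red, green, blue); there is no depth.
- cams.camera_info(name): a dict with "fx", "fy", "cx", "cy" (pixels), "origin" and "orientation" of the camera in the world. Camera axes: x right, y down, z forward; pixel columns grow to the right and rows downward; lengths in m; the calibration is good to about 2 mm. A picture is of the moment at which its call begins. camera_info takes no time and is no camera call.
- bot.finish_job(): hands the job in; it is judged then, once.
The state is a dict: "time": time; "q": joint angles; "joint_velocities": joint speeds; "effort": joint torques, N m; "eef_pos": TCP position; "eef_rot": TCP orientation; "contact_force": force on the tool from outside, world axes, zero at the start; "ft_torque": the same for the moment, N m; "width": finger opening in m; "grip_force": force on a finger pad.
Only numpy, scipy, OpenCV 4.12 (cv2) and the standard library are available. Lean on these libraries where they do the work, as an engineer would, in place of code of your own. Each camera call takes 0.05 s, during which the arm holds its last target. There are 200 camera calls.

## Task

Two small screw presses on the table keep glaze test tiles flat while they dry. On the green press, take the upright handle of the handwheel and crank it clockwise, seen from above, all the way down until it comes up hard against its stop; then back it off a quarter turn so the tile has room to shrink, and let go. Leave the blue press alone.

Things in the scene. Friction and masses are not known exactly. Their poses are not given: they have to be found in the camera images.
- green_press: Bolted-down screw press, green base plate (120 deep x 150 wide x 14 mm), green crosshead and crank handle, teal-glazed tile inside. Origin: centre of the base's underside, on the handwheel's vertical axis; z up. The level dark three-spoke handwheel (crank radius 55 mm, rim 98 to 110 mm above the table, hub to 113) stays at its height; the platen below moves 8 mm a turn.
- green_wheel (a joint): Angle of the green press's handwheel, rad: 0 = wound down against the rigid stop, growing anticlockwise seen from above (platen rises); starts at 7.5 to 11. Clockwise from above lowers it. It stays where it is left; turning takes about 1.5 N at the handle. At 0 the handle points along the press's own -x.
- green_handle (a point): Point on the axis of the green crank handle: an upright cylinder 24 mm in diameter, on the wheel's rim 55 mm from the wheel's axis, from 112 to 162 mm above the table; the point is at 142 mm. The handle spins freely on its pin, so a gripper of constant orientation can hold it and carry it round in a circle.
- blue_handle (a point): The same point on the crank handle of the blue press, a twin of the green one with blue paint and a rust-red tile. Must not be moved.

How it is judged:
On the way:
1. the green wheel has been cranked clockwise to its stop (value of joint green_wheel below 0.12 rad), for 0.1 s.
At the end, for the whole second after the job is handed in: After having been at its stop (within 7 degrees), the green press's wheel stands still a quarter turn (90 degrees, give or take 25) anticlockwise from the stop; the blue press's handle is within 20 mm of where it was (value of joint green_wheel between 1.13 and 2.01 rad and velocity of joint green_wheel between -0.05 and 0.05 rad/s and distance of blue_handle from where it was at the start of the episode below 0.02 m); the robot touches nothing.
It fails at once if the blue press's handle is moved by more than 20 mm (distance of blue_handle from where it was at the start of the episode above 0.02 m).
It also fails if it takes over 51 s, if anything falls off the work surface, if the arm or the gripper's body presses on something with over 40 N, if the wrist force passes 120 N, or if a joint passes its speed limit or range.

## Working session

There is one attempt and no reset: what is moved stays moved. The work goes in short steps, Python scripts to look and compute and a tool call to move; the robot and the scene stay as the last step left them, time stands still between calls to the robot, and variables do not carry over. Pictures are saved under pics/ and viewed, at most 10 in all, crops included, and the job is handed in when it is done.

Besides the shell and the picture viewer there is one more tool, called after "Request:" as name([rows], argument=value, ...), one row to a line, values as JSON. carry_out: Moves the arm, as the interface text tells. Its arguments: {"type":"object","properties":{"plan":{"type":"array","items":{"type":"array","items":{"type":"number"}}},"gripper":{"type":"number"},"squeeze":{"type":"number"}},"required":["plan"]}

```bash
mkdir -p pics; ls; python3 - <<'E'
from plant import readout,cams,bot
import cv2
for n in("top","side"):
    im=cams.camera(n);cv2.imwrite(f"pics/{n}0.png",im[:,:,::-1]);print(cams.camera_info(n))
print(readout.get_obs(),bot.tip_reach)
E
```

```text
pics
{'fx': 427.9294131129161, 'fy': 427.9294131129161, 'cx': 256.9752351590918, 'cy': 190.05736212720677, 'origin': array([ 0.35093657, -0.09884136,  1.05759657]), 'orientation': array([-3.01370394, -0.00795893, -1.59293651])}
{'fx': 368.82975927561426, 'fy': 368.82975927561426, 'cx': 252.33022550376646, 'cy': 190.3582140446172, 'origin': array([0.03265381, 0.70872496, 0.51053656]), 'orientation': array([-1.96574325,  0.02676178, -2.6860114 ])}
{'time': 0.1, 'q': array([-1.26875520e+00,  4.86465092e-02,  9.77469744e-02,  1.62201707e+00,
       -2.03365707e-05,  1.44298392e+00]), 'joint_velocities': array([-0.00170717, -0.00090506,  0.00423064,  0.0002915 ,  0.00026323,
       -0.00021771]), 'effort': array([ 3.10437033e-03, -3.39849401e+01,  3.20936894e+01,  1.58997125e-02,
       -1.62271449e-04, -4.32063814e-06]), 'eef_pos': array([ 0.21860986, -0.47675348,  0.2522461 ]), 'eef_rot': array([-3.13948708e+00, -2.50090041e-04,  4.29853292e-01]), 'contact_force': array([ 0.31907773, -0.56801388, -0.38330894]), 'ft_torque': array([ 0.00314212, -0.02029632,  0.00236796]), 'grip_force': 0.0, 'width': 0.08506805915093582} 0.022
```

View pics/top0.png

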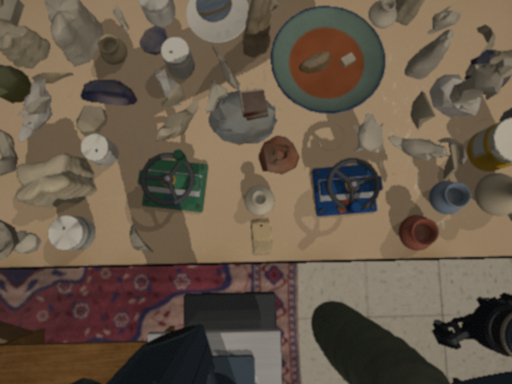

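View pics/side0.png

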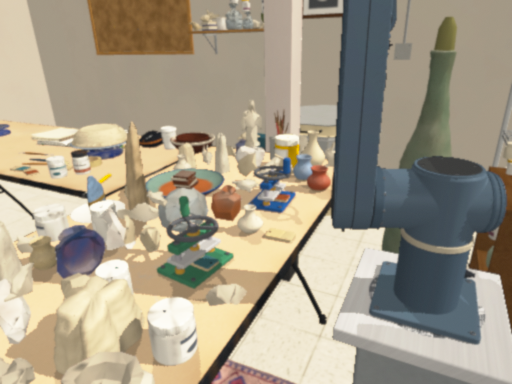

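The top view shows the green press at about (172,182), its handle near (179,155). In the side view the handle is near (184,205). The blue press is at about (347,188), well to the right.

```bash
cat > h.py <<'E'
import numpy as np,cv2
from scipy.spatial.transform import Rotation as R
from plant import readout,cams,bot
def ray(n,u,v):
    c=cams.camera_info(n)
    return np.array(c["origin"]),R.from_euler("xyz",c["orientation"]).as_matrix()@np.array([(u-c["cx"])/c["fx"],(v-c["cy"])/c["fy"],1])
def onz(n,u,v,z):
    o,d=ray(n,u,v); return o+d*(z-o[2])/d[2]
def proj(n,p):
    c=cams.camera_info(n);q=R.from_euler("xyz",c["orientation"]).as_matrix().T@(np.array(p)-c["origin"])
    return c["cx"]+c["fx"]*q[0]/q[2],c["cy"]+c["fy"]*q[1]/q[2]
def two(a,b):
    (o,d),(p,e)=ray("top",*a),ray("side",*b)
    s=np.linalg.lstsq(np.c_[d,-e],p-o,rcond=None)[0]
    x,y=o+s[0]*d,p+s[1]*e
    return (x+y)/2,np.linalg.norm(x-y)
def green(im):
    h=cv2.cvtColor(im,cv2.COLOR_RGB2HSV)
    return cv2.inRange(h,(60,110,30),(88,255,255))
E
python3 - <<'E'
from h import *
for n,(x0,y0,w,h) in {"top":(125,135,100,90),"side":(145,185,100,110)}.items():
    im=cv2.imread(f"pics/{n}0.png")[:,:,::-1]
    m=green(im)
    k,l,s,c=cv2.connectedComponentsWithStats(m)
    for i in range(1,k):
        if s[i,4]>25: print(n,s[i],c[i])
    a=im[y0:y0+h,x0:x0+w]; b=cv2.cvtColor(m[y0:y0+h,x0:x0+w],cv2.COLOR_GRAY2RGB)
    o=cv2.resize(np.hstack([a,b]),None,fx=4,fy=4,interpolation=cv2.INTER_CUBIC)
    cv2.imwrite(f"pics/{n}c.png",o[:,:,::-1])
E
```

```text
top [174 151  11  11  81] [179.16049383 156.12345679]
top [151 160  24  10 155] [162.87741935 164.97419355]
top [178 165   8   7  32] [182.125  168.6875]
top [182 164  25  47 300] [195.05333333 191.79      ]
top [175 175  13  13 132] [181.46969697 181.21212121]
top [194 177   5  13  33] [196.66666667 183.78787879]
top [147 180  16   6  62] [153.53225806 182.37096774]
top [154 193  10   6  33] [159.3030303  195.39393939]
top [144 202  15   4  26] [150.69230769 203.84615385]
side [180 197   9  19 114] [183.88596491 206.11403509]
side [169 243  24  11 145] [178.95862069 247.2       ]
side [158 249  74  38 682] [195.42961877 269.45601173]
```

View pics/topc.png

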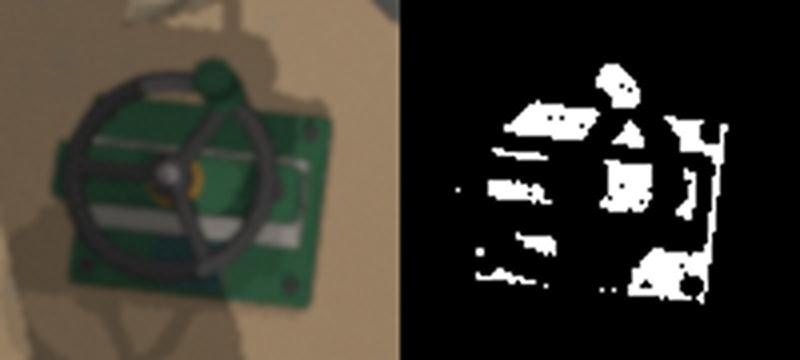

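View pics/sidec.png

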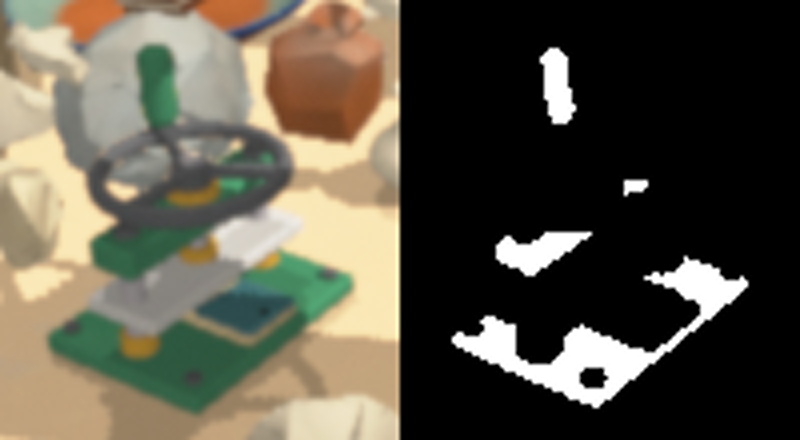

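The crops show the handle cap at top (178.5,154.5) and the hub at top (168,178.5). The base corners in the top view are (207.75,164.5), (202.5,211.25) and (142.5,208.25). The handle's middle is at side (184.2,206). Nothing tall stands right beside the wheel.

```bash
python3 - <<'E'
from h import *
np.set_printoptions(precision=4,suppress=True)
hub=onz("top",168,178.5,.113); wc=onz("top",167.5,179,.104); cap=onz("top",178.5,154.5,.162)
print("hub",hub,"wheelc",wc,"cap",cap, "r",np.linalg.norm(cap[:2]-hub[:2]))
print("two-view handle",two((178.9,155.5),(184.2,206)))
A,B,C=[onz("top",*p,.014) for p in((207.75,164.5),(202.5,211.25),(142.5,208.25))]
print(A,B,C,np.linalg.norm(A-B),np.linalg.norm(B-C),"base centre",(A+C)/2)
u=(A-B)/np.linalg.norm(A-B); v=(C-B)/np.linalg.norm(C-B)
print("yaw from AB",np.arctan2(u[1],u[0]),"from BC",np.arctan2(-v[0],v[1]))
d=cap-hub; print("handle ang",np.arctan2(d[1],d[0]))
for p in [(.6,.25)]: print(np.hypot(*hub[:2]))
E
```

```text
hub [0.5024 0.0887 0.113 ] wheelc [0.5027 0.0916 0.104 ] cap [0.5458 0.0569 0.162 ] r 0.053826500464045336
two-view handle (array([0.5475, 0.0595, 0.137 ]), np.float64(0.003377842651237584))
[0.5513 0.0103 0.014 ] [0.4356 0.024  0.014 ] [0.4461 0.1702 0.014 ] 0.11648604068713155 0.1465716366368773 base centre [0.4987 0.0902 0.014 ]
yaw from AB -0.11760504622681514 from BC -0.07157577510036618
handle ang -0.6326536045018774
0.5101482160243841
```

Request:
carry_out([
  [0.04, -0.027, -0.05, 0, 0, -0.18],
  [0.09, -0.06, -0.06, 0, 0, -0.36],
  [0.14, -0.094, -0.06, 0, 0, -0.54],
  [0.19, -0.128, -0.06, 0, 0, -0.72],
  [0.24, -0.161, -0.06, 0, 0, -0.9],
], gripper=0.0854, squeeze=40)

```text
time: 0.72
eef_pos: [0.3705, -0.229, 0.313]
eef_rot: [3.141, -0.0, 1.335]
contact_force: [0.9, -0.4, 0.4]
width: 0.0854
grip_force: 0.0
```

```bash
cat >> h.py <<'E'
np.set_printoptions(precision=4,suppress=True)
def rows(targets,yaw=None):
    "world xyz targets -> rows in tool axes; tool straight down at the given yaw"
    o=readout.get_obs(); M=R.from_euler("xyz",o["eef_rot"])
    t=M.inv()*R.from_euler("xyz",[np.pi,0,o["eef_rot"][2] if yaw is None else yaw])
    for p in targets: print(np.r_[M.inv().apply(np.array(p)-o["eef_pos"]),t.as_rotvec()].round(4).tolist())
E
python3 - <<'E'
from h import *
o=readout.get_obs();print(o["time"],o["eef_pos"],o["eef_rot"],o["q"])
rows([(.546,.058,.26)],1.5)
E
```

```text
0.725 [ 0.3705 -0.229   0.313 ] [ 3.1415 -0.0002  1.3354] [-0.7081 -0.1586  0.0214  1.7509  0.0002  1.0981]
[0.32, 0.1038, 0.0531, 0.0001, -0.0002, -0.1646]
```

Request:
carry_out([
  [0.06, 0.02, 0, 0, 0, -0.05],
  [0.12, 0.039, 0.01, 0, 0, -0.1],
  [0.175, 0.057, 0.02, 0, 0, -0.165],
  [0.235, 0.076, 0.035, 0, 0, -0.165],
  [0.29, 0.094, 0.053, 0, 0, -0.165],
])

```text
time: 1.35
eef_pos: [0.531, 0.03, 0.2599]
eef_rot: [3.141, 0.0, 1.495]
contact_force: [0.7, -1.3, 0.6]
width: 0.0854
grip_force: 0.0
```

Request:
carry_out([
  [0.03, 0.012, 0, 0, 0, 0],
  [0.03, 0.012, 0, 0, 0, 0],
  [0.03, 0.012, 0, 0, 0, 0],
  [0.03, 0.012, 0, 0, 0, 0],
  [0.03, 0.012, 0, 0, 0, 0],
])

```text
time: 1.98
eef_pos: [0.5443, 0.056, 0.2608]
eef_rot: [3.141, 0.0, 1.493]
contact_force: [0.7, 0.2, 1.1]
width: 0.0858
grip_force: 0.0
```

```bash
python3 - <<'E'
from h import *
o=readout.get_obs();print(o["time"],o["eef_pos"],o["eef_rot"],o["q"])
rows([(.546,.058,.145)],1.5)
im=cams.camera("side");a=im[110:290,110:290]
cv2.imwrite("pics/s1.png",cv2.resize(a,None,fx=3,fy=3,interpolation=cv2.INTER_CUBIC)[:,:,::-1])
E
```

```text
1.975 [0.5443 0.056  0.2608] [3.1409 0.0001 1.4931] [-0.02    0.1076  0.1773  1.6399 -0.0001  1.6286]
[0.0021, 0.0015, 0.1158, 0.0007, 0.0001, -0.0069]
```

View pics/s1.png

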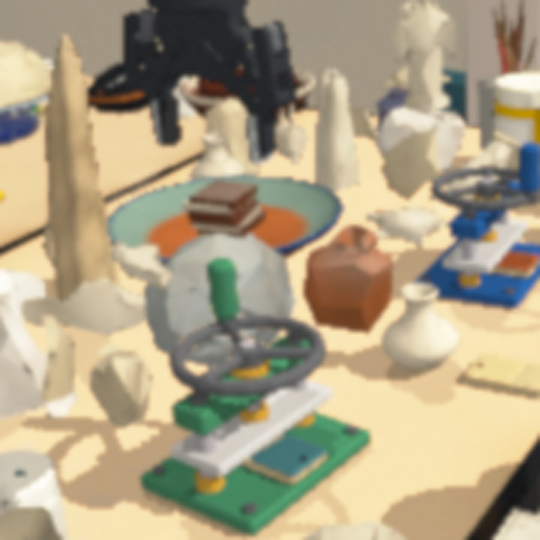

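The side view shows the open fingertips at crop (168,135) and (262,155), centred over the handle at (222,265). The rock stands behind and clear, so I descend and grip.

Request:
carry_out([
  [0.002, 0.002, 0.025, 0, 0, 0],
  [0.002, 0.002, 0.055, 0, 0, 0],
  [0.002, 0.002, 0.085, 0, 0, 0],
  [0.002, 0.002, 0.114, 0, 0, 0],
  [0.002, 0.002, 0.114, 0, 0, 0],
])

```text
time: 2.65
eef_pos: [0.5443, 0.0585, 0.1436]
eef_rot: [-3.136, 0.0, 1.494]
contact_force: [0.4, 0.0, 0.0]
width: 0.0852
grip_force: 0.0
```

Request:
carry_out([
  [0, 0, 0, 0, 0, 0],
  [0, 0, 0, 0, 0, 0],
  [0, 0, 0, 0, 0, 0],
  [0, 0, 0, 0, 0, 0],
  [0, 0, 0, 0, 0, 0],
], gripper=0.01)

```text
time: 3.28
eef_pos: [0.5479, 0.0587, 0.148]
eef_rot: [3.138, 0.0, 1.495]
contact_force: [1.5, -0.8, 5.1]
width: 0.023
grip_force: 39.3
```

```bash
python3 - <<'E'
from h import *
o=readout.get_obs();print(o)
im=cams.camera("side");a=im[110:290,110:290]
cv2.imwrite("pics/s2.png",cv2.resize(a,None,fx=3,fy=3,interpolation=cv2.INTER_CUBIC)[:,:,::-1])
E
```

```text
{'time': 3.275, 'q': array([-0.0148,  0.1137, -0.0402,  1.4132, -0.0005,  1.6321]), 'joint_velocities': array([ 0.0023,  0.0017, -0.0014, -0.0006,  0.0007, -0.0003]), 'effort': array([  0.5992, -33.805 ,  28.9746,   0.6477,   0.2648,   0.004 ]), 'eef_pos': array([0.5479, 0.0587, 0.148 ]), 'eef_rot': array([3.1378, 0.0002, 1.4947]), 'contact_force': array([ 1.5362, -0.8389,  5.093 ]), 'ft_torque': array([-0.2005, -0.3117,  0.0051]), 'grip_force': 39.343170679640025, 'width': 0.023049089373863255}
```

View pics/s2.png

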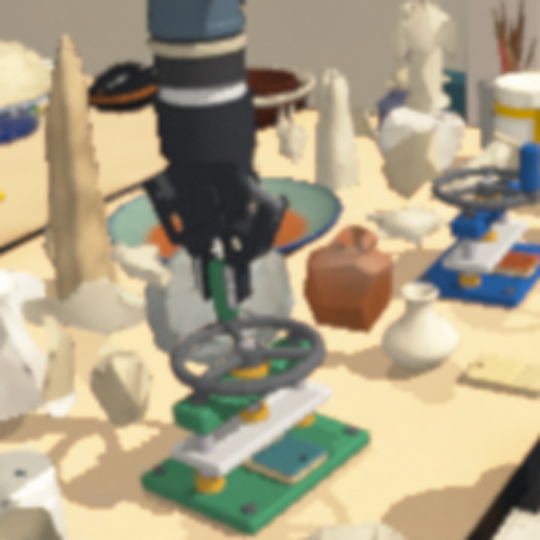

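The grip holds: the fingers are on the handle just above the wheel rim, with an opening of 23 mm against the 24 mm handle. Next I work out the cranking rows.

```bash
cat >> h.py <<'E'
def crank(phi,dphi,n=5,yaw=1.494,r=.055):
    T=np.array([[np.cos(yaw),np.sin(yaw)],[np.sin(yaw),-np.cos(yaw)]])
    P=lambda a:r*np.array([np.cos(a),np.sin(a)])
    print("phi %.2f:"%phi,[[*(T@(P(phi+dphi*k)-P(phi))).round(4).tolist(),0,0,0,0] for k in range(1,n+1)])
E
python3 - <<'E'
from h import *
for i in range(6): crank(-.6-1.5*i,-.3)
E
```

```text
phi -0.60: [[-0.0129, -0.0102, 0, 0, 0, 0], [-0.0221, -0.0238, 0, 0, 0, 0], [-0.0269, -0.0396, 0, 0, 0, 0], [-0.0269, -0.056, 0, 0, 0, 0], [-0.022, -0.0717, 0, 0, 0, 0]]
phi -2.10: [[0.0093, -0.0135, 0, 0, 0, 0], [0.0222, -0.0237, 0, 0, 0, 0], [0.0376, -0.0297, 0, 0, 0, 0], [0.054, -0.0308, 0, 0, 0, 0], [0.0699, -0.027, 0, 0, 0, 0]]
phi -3.60: [[0.0142, 0.0083, 0, 0, 0, 0], [0.0252, 0.0205, 0, 0, 0, 0], [0.0322, 0.0354, 0, 0, 0, 0], [0.0345, 0.0516, 0, 0, 0, 0], [0.0319, 0.0679, 0, 0, 0, 0]]
phi -5.10: [[-0.0073, 0.0147, 0, 0, 0, 0], [-0.0186, 0.0266, 0, 0, 0, 0], [-0.033, 0.0347, 0, 0, 0, 0], [-0.0491, 0.0381, 0, 0, 0, 0], [-0.0654, 0.0366, 0, 0, 0, 0]]
phi -6.60: [[-0.0152, -0.0062, 0, 0, 0, 0], [-0.0279, -0.0167, 0, 0, 0, 0], [-0.0369, -0.0305, 0, 0, 0, 0], [-0.0415, -0.0463, 0, 0, 0, 0], [-0.0411, -0.0627, 0, 0, 0, 0]]
phi -8.10: [[0.0052, -0.0156, 0, 0, 0, 0], [0.0147, -0.029, 0, 0, 0, 0], [0.0278, -0.039, 0, 0, 0, 0], [0.0432, -0.0446, 0, 0, 0, 0], [0.0596, -0.0455, 0, 0, 0, 0]]
```

Request:
carry_out([
  [-0.013, -0.01, 0, 0, 0, 0],
  [-0.022, -0.024, 0, 0, 0, 0],
  [-0.027, -0.04, 0, 0, 0, 0],
  [-0.027, -0.056, 0, 0, 0, 0],
  [-0.022, -0.072, 0, 0, 0, 0],
])

```text
time: 3.95
eef_pos: [0.4753, 0.0461, 0.148]
eef_rot: [3.135, -0.011, 1.496]
contact_force: [9.5, 12.1, 2.0]
width: 0.0234
grip_force: 39.4
```

Request:
carry_out([
  [0.009, -0.0135, 0, 0, 0, 0],
  [0.022, -0.0235, 0, 0, 0, 0],
  [0.0375, -0.0295, 0, 0, 0, 0],
  [0.054, -0.031, 0, 0, 0, 0],
  [0.07, -0.027, 0, 0, 0, 0],
])

```text
time: 4.58
eef_pos: [0.4537, 0.1135, 0.1479]
eef_rot: [3.135, 0.002, 1.494]
contact_force: [5.9, -3.7, 4.1]
width: 0.023
grip_force: 40.3
```

```bash
python3 - <<'E'
from h import *
from scipy.optimize import least_squares
P=np.array([[.5479,.0587],[.4753,.0461],[.4537,.1135]])
s=least_squares(lambda c:np.hypot(*(P-c).T)-.055,[.5,.09]);c=s.x;print(c,s.fun,np.arctan2(*(P-c).T[::-1]))
E
```

```text
[0.5046 0.0926] [ 0. -0.  0.] [-0.6648 -2.1327  2.7527]
```

Request:
carry_out([
  [0.0155, 0.0095, 0, 0, 0, 0],
  [0.0275, 0.023, 0, 0, 0, 0],
  [0.035, 0.0385, 0, 0, 0, 0],
  [0.0375, 0.0545, 0, 0, 0, 0],
  [0.035, 0.071, 0, 0, 0, 0],
])

```text
time: 5.2
eef_pos: [0.5248, 0.1445, 0.1479]
eef_rot: [-3.141, -0.001, 1.496]
contact_force: [-2.4, -0.7, 8.2]
width: 0.023
grip_force: 40.8
```

Request:
carry_out([
  [-0.0075, 0.0145, 0, 0, 0, 0],
  [-0.0185, 0.0265, 0, 0, 0, 0],
  [-0.033, 0.0345, 0, 0, 0, 0],
  [-0.049, 0.038, 0, 0, 0, 0],
  [-0.0655, 0.0365, 0, 0, 0, 0],
])

```text
time: 5.82
eef_pos: [0.5574, 0.0759, 0.1479]
eef_rot: [3.139, -0.002, 1.495]
contact_force: [-0.6, 2.9, 8.0]
width: 0.0229
grip_force: 40.6
```

Request:
carry_out([
  [-0.015, -0.006, 0, 0, 0, 0],
  [-0.028, -0.0165, 0, 0, 0, 0],
  [-0.037, -0.0305, 0, 0, 0, 0],
  [-0.0415, -0.0465, 0, 0, 0, 0],
  [-0.041, -0.0625, 0, 0, 0, 0],
])

```text
time: 6.45
eef_pos: [0.4915, 0.0396, 0.1479]
eef_rot: [3.138, -0.002, 1.494]
contact_force: [2.1, 2.2, 6.9]
width: 0.0228
grip_force: 40.5
```

```bash
python3 - <<'E'
from h import *
crank(-8.09,-.26); crank(-9.39,-.05)
E
```

```text
phi -8.09: [[0.0041, -0.0137, 0, 0, 0, 0], [0.0115, -0.0258, 0, 0, 0, 0], [0.0218, -0.0357, 0, 0, 0, 0], [0.0343, -0.0425, 0, 0, 0, 0], [0.0482, -0.0459, 0, 0, 0, 0]]
phi -9.39: [[0.0027, -0.0002, 0, 0, 0, 0], [0.0055, -0.0003, 0, 0, 0, 0], [0.0082, -0.0003, 0, 0, 0, 0], [0.011, -0.0001, 0, 0, 0, 0], [0.0137, 0.0002, 0, 0, 0, 0]]
```

Request:
carry_out([
  [0.004, -0.0135, 0, 0, 0, 0],
  [0.0115, -0.026, 0, 0, 0, 0],
  [0.022, -0.0355, 0, 0, 0, 0],
  [0.0345, -0.0425, 0, 0, 0, 0],
  [0.048, -0.046, 0, 0, 0, 0],
])

```text
time: 7.08
eef_pos: [0.4499, 0.0908, 0.1479]
eef_rot: [3.137, 0.001, 1.494]
contact_force: [5.2, -1.1, 3.8]
width: 0.0228
grip_force: 40.3
```

Request:
carry_out([
  [0.003, 0, 0, 0, 0, 0],
  [0.0055, 0, 0, 0, 0, 0],
  [0.008, 0, 0, 0, 0, 0],
  [0.0105, 0, 0, 0, 0, 0],
  [0.0135, 0, 0, 0, 0, 0],
])

```text
time: 7.7
eef_pos: [0.4505, 0.1007, 0.1479]
eef_rot: [3.138, 0.01, 1.493]
contact_force: [0.6, -13.7, 8.8]
width: 0.023
grip_force: 40.7
```

Request:
carry_out([
  [0.003, 0, 0, 0, 0, 0],
  [0.006, 0.0005, 0, 0, 0, 0],
  [0.008, 0.0005, 0, 0, 0, 0],
  [0.008, 0.0005, 0, 0, 0, 0],
  [0.008, 0.0005, 0, 0, 0, 0],
])

```text
time: 8.32
eef_pos: [0.4506, 0.1014, 0.1478]
eef_rot: [3.14, 0.027, 1.489]
contact_force: [-3.2, -27.7, 10.7]
width: 0.0229
grip_force: 40.9
```

```bash
python3 - <<'E'
from h import *
o=readout.get_obs();p=o["eef_pos"];print(p,o["contact_force"]);f=np.arctan2(p[1]-.0926,p[0]-.5046);print(f)
g=2.99;g2=g+1.57
print("target",.5046+.055*np.cos(g2),.0926+.055*np.sin(g2)); crank(g,.157,10)
E
```

```text
[0.4506 0.1014 0.1478] [ -3.2114 -27.7086  10.7159]
2.980180863115931
target 0.4962510077825905 0.03823738114334782
phi 2.99: [[-0.0086, 0.0, 0, 0, 0, 0], [-0.0171, 0.0014, 0, 0, 0, 0], [-0.0253, 0.0041, 0, 0, 0, 0], [-0.033, 0.008, 0, 0, 0, 0], [-0.04, 0.0131, 0, 0, 0, 0], [-0.046, 0.0193, 0, 0, 0, 0], [-0.0511, 0.0263, 0, 0, 0, 0], [-0.055, 0.034, 0, 0, 0, 0], [-0.0576, 0.0422, 0, 0, 0, 0], [-0.059, 0.0507, 0, 0, 0, 0]]
```

The wheel is hard on its stop: force doubled to 28 N while the handle barely moved. Now I back off a quarter turn, first unwinding the roughly 13 mm of command overshoot.

Request:
carry_out([
  [-0.014, 0, 0, 0, 0, 0],
  [-0.0305, 0.0015, 0, 0, 0, 0],
  [-0.0385, 0.004, 0, 0, 0, 0],
  [-0.0465, 0.008, 0, 0, 0, 0],
  [-0.0535, 0.013, 0, 0, 0, 0],
])

```text
time: 8.95
eef_pos: [0.4614, 0.0593, 0.1479]
eef_rot: [3.138, -0.005, 1.496]
contact_force: [4.4, 5.4, 6.6]
width: 0.0225
grip_force: 40.4
```

Request:
carry_out([
  [-0.006, 0.006, 0, 0, 0, 0],
  [-0.011, 0.013, 0, 0, 0, 0],
  [-0.015, 0.021, 0, 0, 0, 0],
  [-0.0175, 0.029, 0, 0, 0, 0],
  [-0.019, 0.0375, 0, 0, 0, 0],
])

```text
time: 9.57
eef_pos: [0.496, 0.0385, 0.1479]
eef_rot: [3.141, -0.006, 1.496]
contact_force: [0.3, 6.2, 9.5]
width: 0.0231
grip_force: 40.8
```

```bash
python3 - <<'E'
from h import *
o=readout.get_obs();p=o["eef_pos"];print(p,o["contact_force"]);f=np.arctan2(p[1]-.0926,p[0]-.5046)%(2*np.pi);print(f,f-2.985)
E
```

```text
[0.496  0.0385 0.1479] [0.341  6.22   9.4623]
4.553967794257587 1.568967794257587
```

Request:
carry_out([
  [0, 0, 0, 0, 0, 0],
  [0, 0, 0, 0, 0, 0],
  [0, 0, 0, 0, 0, 0],
  [0, 0, 0, 0, 0, 0],
  [0, 0, 0, 0, 0, 0],
], gripper=0.07)

```text
time: 10.2
eef_pos: [0.4955, 0.0361, 0.1462]
eef_rot: [-3.141, 0.0, 1.495]
contact_force: [-0.7, 0.7, -0.4]
width: 0.07
grip_force: 0.0
```

Request:
carry_out([
  [0, 0, -0.02, 0, 0, 0],
  [0, 0, -0.05, 0, 0, 0],
  [0, 0, -0.08, 0, 0, 0],
  [0, 0, -0.11, 0, 0, 0],
  [0, 0, -0.13, 0, 0, 0],
])

```text
time: 10.82
eef_pos: [0.4961, 0.0361, 0.2783]
eef_rot: [3.139, 0.0, 1.495]
contact_force: [0.3, -0.2, -0.5]
width: 0.0701
grip_force: 0.0
```

Request:
carry_out([
  [0, 0.03, 0, 0, 0, 0],
  [0, 0.07, 0, 0, 0, 0],
  [0, 0.03, -0.03, 0, 0, 0],
  [-0.04, 0, -0.03, 0, 0, 0],
  [-0.08, -0.05, -0.03, 0, 0, 0],
])

```text
time: 11.45
eef_pos: [0.441, -0.0398, 0.3061]
eef_rot: [-3.142, 0.001, 1.496]
contact_force: [-0.2, -2.2, 0.8]
width: 0.07
grip_force: 0.0
```

```bash
python3 - <<'E'
from h import *
print(readout.get_obs()["eef_pos"],readout.get_obs()["contact_force"])
im=cams.camera("side");cv2.imwrite("pics/s3.png",cv2.resize(im[110:290,110:290],None,fx=3,fy=3,interpolation=cv2.INTER_CUBIC)[:,:,::-1])
m=green(im);k,l,s,c=cv2.connectedComponentsWithStats(m)
print([(s[i].tolist(),c[i]) for i in range(1,k) if s[i,4]>25])
print("expected handle px",proj("side",(.4963,.0382,.142)))
E
```

```text
[ 0.441  -0.0398  0.3061] [-0.1873 -2.1947  0.7914]
[([203, 197, 8, 19, 125], array([206.88 , 205.792])), ([200, 225, 13, 9, 71], array([205.1268, 228.1408])), ([169, 242, 26, 12, 148], array([178.9932, 247.1284])), ([158, 250, 74, 37, 635], array([196.2646, 270.1228]))]
expected handle px (np.float64(205.99882013782553), np.float64(204.02661849776314))
```

View pics/s3.png

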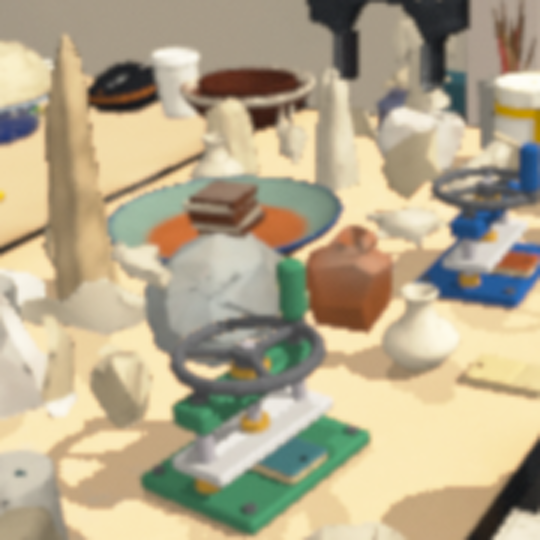

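The handle stands at side (206.9,205.8), against an expected (206,204), so it is a quarter turn from the stop. The blue press is unmoved and the gripper is clear, so I'm handing in.

```bash
python3 -c "
from plant import bot
print(bot.finish_job())"
```

```text
the job is handed in; nothing more can be done
None
```

I cranked the green press clockwise to its hard stop (28 N at the handle with almost no movement), backed it off about 90° and released it; the blue press wasn't touched, and the job is handed in, though no verdict came back.

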